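# Partition a rock-sample carrier and hold it up

## Task

Take the wide divider panel out of the steel rack and slide it down into the guide slot of the grey sample carrier until it stands fully home, so that it keeps the small rock chip apart from the big rock, and let go of it. Then take the carrier by its handle bar, lift it straight up, 10 to 20 cm clear of the table, and finish while holding it there, level and still, with the divider and both rocks in it. Do not tip the carrier on the way, and leave the narrow spare panel and everything else on the table where it is.

Things in the scene. Friction and masses are not known exactly. Their poses are not given: they have to be found in the camera images.
- divider_mid (a point): Wide divider panel, white plastic, about 70 g; its centre, 55 mm above its lower edge. z up along it, y along its width, x through its thickness. Lower part 102 mm wide, 7 thick, 66 high; above it a grip tab 46 mm wide, 12 thick, 44 high, tab centre 33 mm above this point; 110 mm high in all. Starts upright in either rack slot, lower 20 mm in the slot. Same either way round.
- spare_mid (a point): The spare panel: as the divider, same tab and heights, but its lower part is only 72 mm wide. Stands in the rack's other slot and stays there. At its centre, same axes.
- rack: Steel divider rack fixed to the table, 124 mm (x) by 132 mm (y) by 26 mm high; origin at the centre of its underside. Two slots along its y, 9.5 mm wide, at x = -38 and +38 mm, closed at the ends, slot floor 6 mm above the table.
- carrier: Grey plastic sample carrier, a loose open tub 240 mm (x) by 116 (y) by 60 high, walls and floor 4 mm, handle bar across the middle on posts outside the long walls (128 mm over them); origin at the centre of its underside, z up. About 0.36 kg, with rocks and divider about 0.7 kg. The slot parts a short compartment (+x) from a long one.
- carrier_handle (a point): Centre of the carrier's aluminium handle bar, 100 mm above its underside. The bar runs along the carrier's y, is 14 mm thick in x and 18 mm high, flat-sided, 116 mm clear between its end posts; the rocks below it reach at most 60 mm above the underside.
- carrier_slot (a point): Seat of the guide slot: its middle on the inner floor, 55 mm to +x of the carrier's middle, 4 mm above the underside; axes as the carrier's. Two upright guides on each long wall, 10 mm apart in x, 10 mm out from the wall, sloped tops widening the mouth to 26 mm at 60 mm height; 108 mm wall to wall. The divider's width lies along y; fully home its centre is 55 mm above this point.
- big_mid (a point): The big rock in the carrier's long compartment, about 78 x 66 x 52 mm, 0.15 to 0.26 kg; its centre.
- chip_mid (a point): The small rock chip in the carrier's short compartment, about 32 x 40 x 26 mm, 40 g; its centre.
- rock_a_mid (a point): A rock lying beyond the task's things, 100 x 80 x 60 mm; its centre. Leave it.
- rock_b_mid (a point): A rock lying near the robot, 75 x 90 x 55 mm; its centre. Leave it.
- pebble_mid (a point): A small rock between carrier and rack, 40 x 36 x 30 mm; its centre. Leave it.
- loupe: A folding pocket lens lying between carrier and rack, 32 mm across, 18 mm high, with a 48 mm arm; origin under its middle. Leave it.
- jar_center (a point): A white sample jar, 44 mm across and 50 mm high; its centre. Leave it.
- pick_hammer_grip (a point): A hammer lying near the robot, 280 mm long; a point on its handle. Leave it.
Not all that is in view belongs to the job. What is shaped like the rack but green is not meant.

How it is judged (in metres and radians):
On the way:
1. the divider stands fully home in the carrier's slot, released, the carrier still on the table (x of divider_mid in the frame of carrier_slot between -0.005 and 0.005 m and y of divider_mid in the frame of carrier_slot between -0.008 and 0.008 m and z of divider_mid in the frame of carrier_slot between 0.045 and 0.061 m and angle between the z axis of divider_mid and the z axis of carrier_slot, either way round below 0.1 rad and angle between the x axis of divider_mid and the x axis of carrier_slot, either way round below 0.12 rad and contact force between the fingers and divider below 0.2 N and height (world z) of carrier below 0.01 m and angle between carrier's own z axis and vertical below 0.05 rad), for 0.2 s.
At the end, for the whole second after the job is handed in: Carrier held by its bar (over 3 N), underside 90 to 215 mm up, within 260 mm of its start, tilt under 0.12 rad, under 30 mm/s and 0.15 rad/s, off rack and spare; divider in the slot within 5 mm along, 8 mm across, 10 mm of home, 0.1 rad upright; chip in the short, big rock in the long compartment (x of divider_mid in the frame of carrier_slot between -0.005 and 0.005 m and y of divider_mid in the frame of carrier_slot between -0.008 and 0.008 m and z of divider_mid in the frame of carrier_slot between 0.045 and 0.061 m and angle between the z axis of divider_mid and the z axis of carrier_slot, either way round below 0.1 rad and angle between the x axis of divider_mid and the x axis of carrier_slot, either way round below 0.12 rad and x of chip_mid in the frame of carrier_slot between 0 and 0.065 m and y of chip_mid in the frame of carrier_slot between -0.06 and 0.06 m and z of chip_mid in the frame of carrier_slot between 0 and 0.06 m and x of big_mid in the frame of carrier_slot between -0.175 and 0 m and y of big_mid in the frame of carrier_slot between -0.06 and 0.06 m and z of big_mid in the frame of carrier_slot between 0 and 0.07 m and height (world z) of carrier between 0.09 and 0.215 m and distance of carrier from where it was at the start of the episode below 0.26 m and angle between carrier's own z axis and vertical below 0.12 rad and linear speed of carrier below 0.03 m/s and angular speed of carrier below 0.15 rad/s and contact force between the fingers and carrier_c0 above 3 N and contact force between each of rack, spare and carrier below 0.1 N); the arm keeps its last pose, push and grip.
It fails at once if the carrier is tipped by more than 0.35 rad (angle between carrier's own z axis and vertical above 0.35 rad).
It fails at once if a rock falls out of the carrier (not (x of big_mid in the frame of carrier between -0.13 and 0.13 m and y of big_mid in the frame of carrier between -0.07 and 0.07 m and z of big_mid in the frame of carrier between -0.01 and 0.1 m) or not (x of chip_mid in the frame of carrier between -0.13 and 0.13 m and y of chip_mid in the frame of carrier between -0.07 and 0.07 m and z of chip_mid in the frame of carrier between -0.01 and 0.1 m)).
It fails at once if the spare panel or something else on the table is moved by more than 30 mm (distance of any of spare_mid, rock_a_mid, rock_b_mid, pebble_mid, loupe, pick_hammer_grip, jar_center from where it was at the start of the episode above 0.03 m).
It also fails if it takes over 67 s, if anything falls off the work surface, if the arm or the gripper's body presses on something with over 40 N, if the wrist force passes 120 N, or if a joint passes its speed limit or range.

## Robot

A 6-joint arm with a two-finger parallel gripper is mounted at the origin on the work surface. World frame = base frame: x ahead of the robot, y to its left, z up, the work surface at z = 0. Lengths are in mm, angles in rad, forces in N, time in s.
With the tool pointing down it reaches from about 275 to 1000 mm from the base axis. Payload 8.4 kg.
Tool frame: the origin (TCP) lies at the centre of the arm's flange, where the gripper is bolted on; the fingertips stand 173 mm ahead of it and the grasp point (between the pads) lies 155 mm ahead of it; z points along the fingers, y is the direction in which the jaws open and shut (so a half turn about z gives the same grasp; the last joint's range is limited). The gripper opens to 85 mm and grips with 20 to 120 N. Pads are 22 mm wide; open, the fingers measure 114 mm over their backs; the gripper's body (76 mm by 85 mm) begins 54 mm behind the grasp point. The pads swing forward as they close: fully open they stand 13 mm farther back than shut.
Start: joints at [-1.343, 0.353, 1.633, -0, 1.155, -0.002], TCP at [142.363, -608.574, 404.681] pointing down, gripper open.
Joint ranges: [-2.63, 2.63], [-0.92, 2.1], [0.06, 2.66], [-1.3, 4.44], [0, 2.69], [-3.02, 3.02]. Speed limits (rad/s): [2.22, 2.22, 2.79, 3.14, 3.14, 3.14].

## Interface

Orientations are given as [roll, pitch, yaw] about the fixed x, y, z axes, in that order (R = Rz(yaw) Ry(pitch) Rx(roll)).
In Python, from rig import sense, grab_frame, camera_model, sign_off gives the robot as it stands. The module is installed in compiled form; this text tells all that it offers.
- The arm moves only by the tool step_arm, never from a script. Its argument "commands" is a list of rows, each a list of 3 entries, a list of its own where there are three numbers: the shift along the tool's x, y, z in mm, then the turn about the tool's z in rad, then the opening, from 0 (shut) to 1 (fully open). A call has 1 to 20 rows; each row shifts and turns the pose as measured when the row begins, along the tool's axes as they then stand; what a row does not reach is not made up. A row lasts 1/8 s, in which the tool goes at most 62.5 mm and 10.7 degrees, less where a joint would pass 70% of its speed; a pose out of reach is approached as far as the arm can. A call with a gripper value outside its range is refused whole. The fingers move at their own pace and stop on an object; "force" is the grip in N (left out, the last holds). Time passes only in rows, so rows that do not move let the fingers close. It gives the time, the measured TCP pose, the force and the opening at its end, in the units of the state.
- sense(): the state, without advancing time (a new reading comes with each control period).
- grab_frame(name): name is "side" or "top"; returns the picture (384x512x3 uint8, blue, green, red); there is no depth.
- camera_model(name): a dict with "fx", "fy", "cx", "cy" (pixels), "R" (3x3) and "t" (3): a world point X has camera coordinates R X + t. Camera axes: x right, y down, z forward; pixel columns grow to the right and rows downward; lengths in mm; the calibration is good to about 2 mm. A picture is of the moment at which its call begins. camera_model takes no time and is no camera call.
- sign_off(): hands the job in, once; it reports no verdict.
The state is a dict: "clock": time; "qpos": joint angles; "qvel": joint speeds; "joint_efforts": joint torques, N m; "eef_pos": TCP position; "tcp_rot": TCP orientation; "contact_force": force on the tool from outside, world axes, zero at the start; "wrist_torque": the same for the moment, N m; "opening": opening from 0.0 (shut) to 1.0 (fully open).
Only numpy, scipy, OpenCV 4.12 (cv2) and the standard library are available. Lean on these libraries where they do the work, as an engineer would, in place of code of your own. Each camera call takes 0.05 s, during which the arm holds its last target. There are 200 camera calls.

## Working session

There is one attempt and no reset: what is moved stays moved. The work goes in short steps, Python scripts to look and compute and a tool call to move; the robot and the scene stay as the last step left them, time stands still between calls to the robot, and variables do not carry over. Pictures are saved under pics/ and viewed, about 8 in all and at most 12, crops included, and the job is handed in when it is done.

Besides the shell and the picture viewer there is one more tool, called after "Request:" by a JSON object that holds its "method" and its "body", one argument or row to a line. step_arm: Moves the arm, as the interface text tells. Its arguments: {"type":"object","properties":{"commands":{"type":"array","items":{"type":"array"}},"force":{"type":"number"}},"required":["commands"]}

```bash
mkdir -p pics
cat > h.py <<'E'
import numpy as np,cv2
from rig import sense,grab_frame,camera_model,sign_off
def ray(n,u,v):
    c=camera_model(n);R=np.array(c["R"]);t=np.array(c["t"])
    d=R.T@np.array([(u-c["cx"])/c["fx"],(v-c["cy"])/c["fy"],1]);return -R.T@t,d
def at(n,u,v,z):
    o,d=ray(n,u,v);return (o+d*(z-o[2])/d[2]).round(1)
def px(n,X):
    c=camera_model(n);p=np.array(c["R"])@np.array(X,float)+np.array(c["t"]);return np.array([c["fx"]*p[0]/p[2]+c["cx"],c["fy"]*p[1]/p[2]+c["cy"]]).round(1)
E
python3 - <<'E'
from h import *
for n in("top","side"):
    cv2.imwrite(f"pics/{n}0.png",cv2.resize(grab_frame(n),(800,600),interpolation=cv2.INTER_CUBIC)); o,d=ray(n,256,192);print(n,o.round(),d.round(3),camera_model(n)["fx"])
s=sense();print(s)
E
```

```text
top [ 352.   58. 1095.] [ 0.175 -0.032 -0.984] 481.13643393856717
side [521. 809. 643.] [ 0.005 -0.813 -0.582] 353.3341861674143
{'clock': 0.1, 'qpos': array([-1.34339264e+00,  3.53627604e-01,  1.63405583e+00, -7.86484920e-06,
        1.15519059e+00, -2.42037552e-03]), 'qvel': array([ 1.47016684e-03, -2.34535781e-03, -2.03775604e-03,  1.89717558e-05,
       -6.59605250e-04,  8.01746536e-04]), 'joint_efforts': array([ 3.01208649e-05, -6.06359625e+01, -3.42821789e+01,  2.10737676e-05,
        3.81489095e-03,  4.35693934e-06]), 'eef_pos': array([ 142.31958305, -608.37217421,  404.00786337]), 'tcp_rot': array([-3.14031126e+00,  4.08982343e-06,  2.29827244e-01]), 'contact_force': array([0.16186988, 0.37466522, 0.3224902 ]), 'wrist_torque': array([ 0.010604  ,  0.0157681 , -0.01399349]), 'opening': 1.0002713238619056}
```

View pics/top0.png

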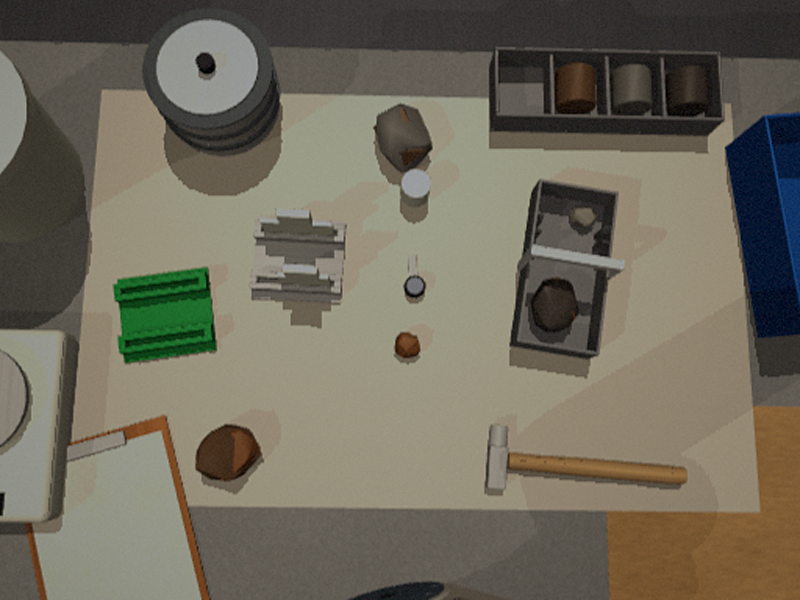

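View pics/side0.png

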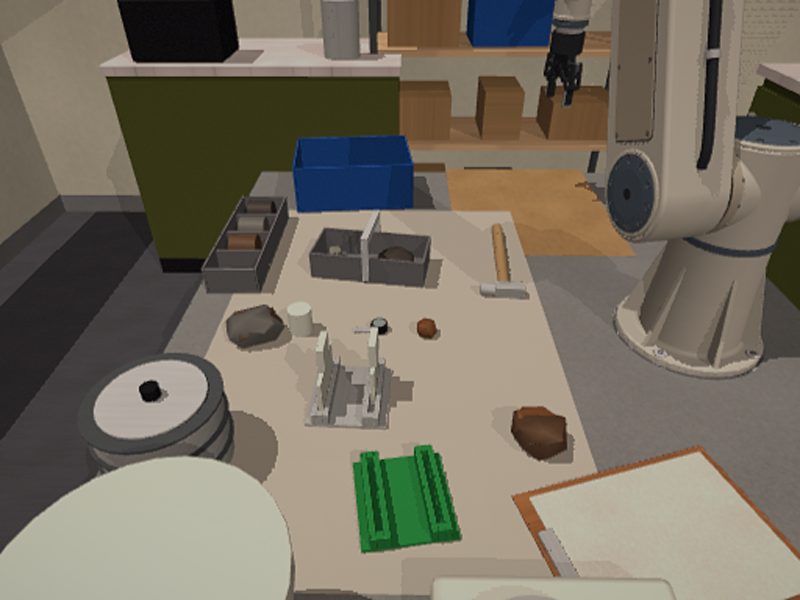

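Both cameras see the scene. The rack is at top (298,258) with panels at (293,214) and (301,268). The green decoy is at (165,313) and the carrier is at (565,265). The candidates for the divider are those two panels, so I take a crop to tell wide from narrow.

Run:
```python
from h import *
a=grab_frame("top");b=grab_frame("side")
A=cv2.resize(a[120:205,150:235],(595,595),interpolation=cv2.INTER_CUBIC)  # x7
cv2.imwrite("pics/r_top.png",A)
C=cv2.resize(a[105:235,315:410],(0,0),fx=4.4,fy=4.4,interpolation=cv2.INTER_CUBIC)
S=cv2.resize(b[200:285,185:260],(0,0),fx=5,fy=5,interpolation=cv2.INTER_CUBIC)
W=np.zeros((572,800,3),np.uint8);W[:,:418]=C[:572];W[:425,420:795]=S;cv2.imwrite("pics/mix.png",W)
```

```text
(no output)
```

View pics/r_top.png

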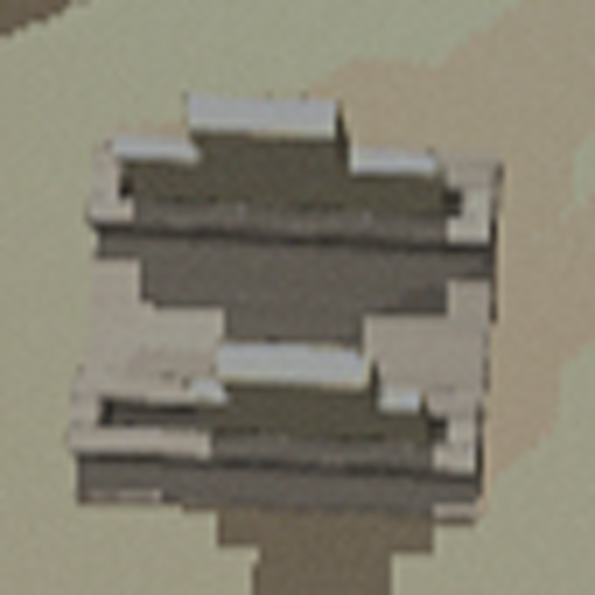

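View pics/mix.png

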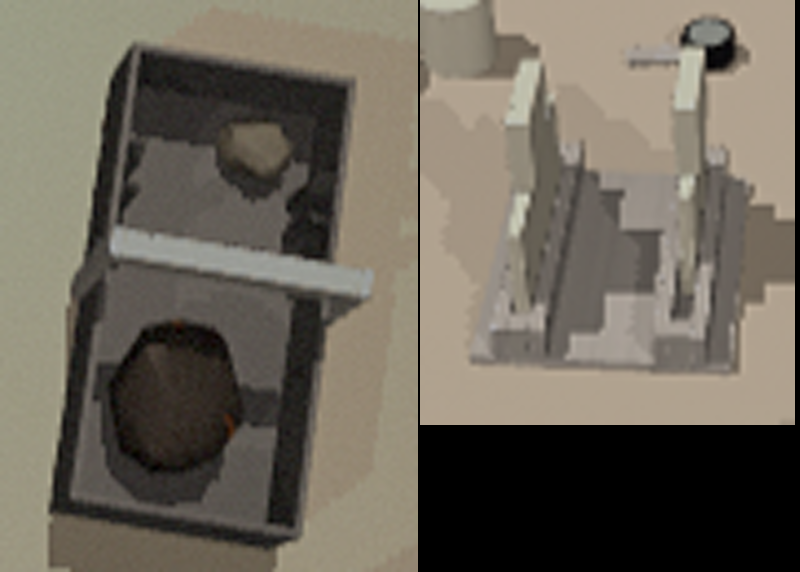

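The divider is the far panel (tab at crop (262,115), shoulders 115–437 px, so about 100 mm). The near one is the spare. The chip lies towards far +x in the carrier, which sets the carrier's +x direction. Now I compute the poses.

Run:
```python
from h import *
from scipy.optimize import least_squares
r=lambda x,y:(150+(x+.5)/7-.5,120+(y+.5)/7-.5)
m=lambda x,y:(315+(x+.5)/4.4-.5,105+(y+.5)/4.4-.5)
s=lambda x,y:(185+(x-420+.5)/5-.5,200+(y+.5)/5-.5)
def fit(obs,x0):
    def f(p):
        c,sn=np.cos(p[2]),np.sin(p[2]);return np.concatenate([px(n,[p[0]+c*q[0]-sn*q[1],p[1]+sn*q[0]+c*q[1],q[2]])-np.array(u) for n,u,q in obs])
    R=least_squares(f,x0,diff_step=1e-3);print(R.x.round(3),f(R.x).round(1))
# divider: local x thickness,y width
D=[("top",r(187,96),(6,23,116)),("top",r(335,102),(6,-23,116)),("top",r(190,131),(-6,23,116)),("top",r(337,138),(-6,-23,116)),("top",r(115,142),(3.5,51,72)),("top",r(437,153),(3.5,-51,72)),("top",r(115,157),(-3.5,51,72)),("top",r(437,172),(-3.5,-51,72))]
fit(D,[500,150,-.05])
D2=D+[("side",s(526,62),(6,23,116)) if 0 else ("side",s(506,122),(6,23,116)),("side",s(530,128),(-6,23,116)),("side",s(512,194),(3.5,51,72)),("side",s(530,198),(-3.5,51,72))]
fit(D2,[500,150,-.05])
S=[("top",r(220,344),(6,23,116)),("top",r(368,352),(6,-23,116)),("top",r(220,376),(-6,23,116)),("top",r(368,386),(-6,-23,116))]
fit(S,[450,150,-.05])
C=[("top",m(135,44),(120,58,60)),("top",m(355,79),(120,-58,60)),("top",m(52,510),(-120,58,60)),("top",m(299,541),(-120,-58,60)),("top",m(113,228),(7,64,109)),("top",m(373,270),(7,-64,109)),("top",m(112,252),(-7,64,109)),("top",m(369,295),(-7,-64,109))]
fit(C,[500,-200,-.1])
# carrier side: full-frame 800x600 scale 1.5625
k=lambda x,y:((x+.5)/1.5625-.5,(y+.5)/1.5625-.5)
C2=C+[("side",k(310,275),(120,58,0)),("side",k(429,285),(-120,58,0)),("side",k(431,233),(-120,58,60)),("side",k(318,229),(120,58,60))]
fit(C2,[500,-200,-.1])
for n,u,z in[("loupe",(414,287),18),("armtip",(412,257),5),("pebble",(407,345),15),("jar",(415,185),50),("rockA",(404,135),30),("hammerhead",(497,458),20)]: print(n,at("top",*k(*u),z))
```

```text
[ 6.42552e+02  1.72791e+02 -5.00000e-02] [ 0.  -0.6  0.7  0.1 -0.9 -0.1 -0.   0.4  0.  -1.   0.5  0.6 -0.3  0.
  0.2  1. ]
[ 6.41984e+02  1.71116e+02 -5.00000e-02] [ 0.8 -0.3  1.5  0.4 -0.1  0.2  0.8  0.6  0.8 -0.7  1.2  0.9  0.5  0.2
  1.   1.2 -0.2 -1.8  0.2 -2.8 -0.9  6.3 -1.5  5.7]
[ 5.66517e+02  1.60501e+02 -5.00000e-02] [-0.2 -0.6  0.8 -0.4 -0.7  0.4  0.3  0.5]
[ 5.90054e+02 -2.12456e+02 -1.05000e-01] [-3.6  0.5 -2.7 -1.3  6.  -0.5  2.8 -1.2 -1.1  1.4 -0.2 -1.  -1.4  2.2
  0.3 -0.3]
[ 5.88496e+02 -2.14818e+02 -1.01000e-01] [-2.8  1.3 -1.9 -0.7  7.3  0.4  4.2 -0.5  0.   2.2  0.9 -0.4 -0.3  3.1
  1.5  0.3  1.6  1.6 -2.3 -0.2 -3.1 17.3 -5.1 15.4]
loupe [563.3   3.2  18. ]
armtip [611.3   5.9   5. ]
pebble [478.3  12.5  15. ]
jar [708.    4.5  50. ]
rockA [792.7  20.6  30. ]
hammerhead [ 320.3 -115.2   20. ]
```

```bash
sed -i 's/c\["cy"\]\]).round(1)/c["cy"]])/' h.py
cat > fit.py <<'E'
from h import *
from scipy.optimize import least_squares
def fit(obs,x0,loss="soft_l1"):
    def f(p):
        c,sn=np.cos(p[2]),np.sin(p[2]);return np.concatenate([px(n,[p[0]+c*q[0]-sn*q[1],p[1]+sn*q[0]+c*q[1],q[2]])-np.array(u) for n,u,q in obs])
    R=least_squares(f,x0,x_scale=[1,1,.01],loss=loss);print(R.x.round(3),f(R.x).round(1));return R.x
E
python3 - <<'E'
from fit import *
r=lambda x,y:(150+(x+.5)/7-.5,120+(y+.5)/7-.5)
m=lambda x,y:(315+(x+.5)/4.4-.5,105+(y+.5)/4.4-.5)
s=lambda x,y:(185+(x-420+.5)/5-.5,200+(y+.5)/5-.5)
k=lambda x,y:((x+.5)/1.5625-.5,(y+.5)/1.5625-.5)
D=[("top",r(187,96),(6,23,116)),("top",r(335,102),(6,-23,116)),("top",r(190,131),(-6,23,116)),("top",r(337,138),(-6,-23,116)),("top",r(115,142),(3.5,51,72)),("top",r(437,153),(3.5,-51,72)),("top",r(115,157),(-3.5,51,72)),("top",r(437,172),(-3.5,-51,72))]
fit(D,[640,170,-.05])
fit(D+[("side",s(506,122),(6,23,116)),("side",s(530,128),(-6,23,116))],[640,170,-.05])
S=[("top",r(220,344),(6,23,116)),("top",r(368,352),(6,-23,116)),("top",r(220,376),(-6,23,116)),("top",r(368,386),(-6,-23,116))]
fit(S,[566,160,-.05])
H=[("top",m(113,228),(7,64,109)),("top",m(373,270),(7,-64,109)),("top",m(112,252),(-7,64,109)),("top",m(369,295),(-7,-64,109))]
C=[("top",m(135,44),(120,58,60)),("top",m(355,79),(120,-58,60)),("top",m(52,510),(-120,58,60)),("top",m(299,541),(-120,-58,60))]
fit(C,[590,-212,-.1]);fit(H,[590,-212,-.1]);p=fit(C+H,[590,-212,-.1])
fit(C+H+[("side",k(310,275),(120,58,0)),("side",k(429,285),(-120,58,0))],p)
E
```

```text
[ 6.42622e+02  1.72872e+02 -2.10000e-02] [-0.1 -0.3  0.6 -0.3 -0.9  0.2  0.   0.1 -0.1 -0.4  0.4 -0.1 -0.3  0.6
  0.3  0.3]
[ 6.42556e+02  1.73200e+02 -2.00000e-02] [-0.3 -0.3  0.5 -0.3 -1.   0.2 -0.1  0.1 -0.3 -0.3  0.3 -0.1 -0.5  0.6
  0.1  0.3 -0.3 -1.2  0.1 -2.3]
[ 5.66453e+02  1.60537e+02 -4.10000e-02] [-0.3 -0.5  0.7 -0.4 -0.7  0.5  0.3  0.4]
[ 5.89136e+02 -2.12181e+02 -1.60000e-01] [-0.7  0.  -0.   0.9  3.  -2.  -0.4  0.3]
[ 5.91381e+02 -2.13633e+02 -1.48000e-01] [-0.2 -0.5  0.4 -0.3 -0.8  0.4  0.6  0.4]Traceback (most recent call last):
  File "<stdin>", line 13, in <module>
  File "fit.py", line 6, in fit
    R=least_squares(f,x0,x_scale=[1,1,.01],loss=loss);print(R.x.round(3),f(R.x).round(1));return R.x
    return func(*args, **kwargs)
    result = trf(vector_fun.fun, vector_fun.jac, x0, f0, J0, lb, ub, ftol, xtol,
                 gtol, max_nfev, x_scale, loss_function, tr_solver,
                 tr_options.copy(), verbose, callback=callback_wrapped)
    return trf_no_bounds(
        fun, jac, x0, f0, J0, ftol, xtol, gtol, max_nfev, x_scale,
        loss_function, tr_solv
[... 191 characters left out ...]
^^^^^^^^^^^^^^^
    return np.atleast_1d(self.fun(x))
                         ~~~~~~~~^^^
    return self.f(x, *self.args, **self.kwargs)
           ~~~~~~^^^^^^^^^^^^^^^^^^^^^^^^^^^^^^
  File "fit.py", line 5, in f
    c,sn=np.cos(p[2]),np.sin(p[2]);return np.concatenate([px(n,[p[0]+c*q[0]-sn*q[1],p[1]+sn*q[0]+c*q[1],q[2]])-np.array(u) for n,u,q in obs])
                                                          ~~^^^^^^^^^^^^^^^^^^^^^^^^^^^^^^^^^^^^^^^^^^^^^^^^^^
  File "h.py", line 9, in px
    c=camera_model(n);p=np.array(c["R"])@np.array(X,float)+np.array(c["t"]);return np.array([c["fx"]*p[0]/p[2]+c["cx"],c["fy"]*p[1]/p[2]+c["cy"]])
ValueError: time passes only in moves, steps and waits
```

Request:
{"method": "step_arm", "body": {
  "commands": [
    [[0,0,0],-0.165,0.6],
    [[0,0,0],-0.165,0.6],
    [[0,0,0],-0.165,0.6],
    [[0,0,0],-0.165,0.6],
    [[0,0,0],-0.165,0.6],
    [[0,0,0],-0.165,0.6],
    [[0,0,0],-0.165,0.6],
    [[0,0,0],-0.165,0.6],
    [[0,0,0],0,0.6]
  ],
  "force": 40
}}

```text
clock: 1.32
eef_pos: [142.2, -607.8, 402.2]
tcp_rot: [-3.141, -0.005, 1.591]
contact_force: [-0.1, 0.0, 0.5]
opening: 0.6
```

```bash
cat >> h.py <<'E'
_cm=camera_model;_C={n:_cm(n) for n in("top","side")}
def camera_model(n): return _C[n]
def go(x,y,z,yawdir):
    """shift/turn in tool axes so the grasp point is at x,y,z and tool y has heading yawdir"""
    s=sense();p=s["eef_pos"];r,pt,ps=s["tcp_rot"]
    from scipy.spatial.transform import Rotation as Ro
    R=Ro.from_euler("xyz",[r,pt,ps]).as_matrix();g=p+R@[0,0,155]
    print("clock",round(s["clock"],2),"grasp",g.round(1),"rot",s["tcp_rot"].round(3),"F",s["contact_force"].round(1),"open",round(s["opening"],3))
    print("shift",(R.T@(np.array([x,y,z])-g)).round(1),"turn",round(-(((yawdir+np.pi/2-ps)+np.pi/2)%np.pi-np.pi/2),3))
E
python3 -c "
from h import *
go(642.5,173,220,-.03)"
```

```text
clock 1.32 grasp [ 142.  -607.1  247.2] rot [-3.141 -0.005  1.591] F [-0.1  0.   0.5] open 0.6
shift [769.6 516.3  30.3] turn 0.05
```

Request:
{"method": "step_arm", "body": {
  "commands": [
    [[38.5,25.8,0],0.003,0.6],
    [[38.5,25.8,0],0.003,0.6],
    [[38.5,25.8,0],0.003,0.6],
    [[38.5,25.8,0],0.003,0.6],
    [[38.5,25.8,0],0.003,0.6],
    [[38.5,25.8,0],0.003,0.6],
    [[38.5,25.8,0],0.003,0.6],
    [[38.5,25.8,0],0.003,0.6],
    [[38.5,25.8,0],0.003,0.6],
    [[38.5,25.8,0],0.003,0.6],
    [[38.5,25.8,0],0.003,0.6],
    [[38.5,25.8,0],0.003,0.6],
    [[38.5,25.8,0],0.003,0.6],
    [[38.5,25.8,0],0.003,0.6],
    [[38.5,25.8,0],0.003,0.6],
    [[38.5,25.8,0],0.003,0.6],
    [[38.5,25.8,0],0.003,0.6],
    [[38.5,25.8,0],0.003,0.6],
    [[38.5,25.8,0],0.003,0.6],
    [[0,0,0],0,0.6]
  ]
}}

```text
clock: 3.82
eef_pos: [683.3, 121.3, 404.7]
tcp_rot: [3.138, -0.002, 1.439]
contact_force: [0.4, -0.4, 0.8]
opening: 0.599
```

```bash
python3 -c "
from h import *
go(642.5,173,220,-.03)"
```

```text
clock 3.83 grasp [683.9 121.5 249.7] rot [ 3.138e+00 -2.000e-03  1.439e+00] F [ 0.4 -0.4  0.8] open 0.599
shift [ 45.6 -48.   29.6] turn -0.102
```

Request:
{"method": "step_arm", "body": {
  "commands": [
    [[15,-16,7],-0.034,0.6],
    [[15,-16,7],-0.034,0.6],
    [[15,-16,7],-0.034,0.6],
    [[0,0,0],0,0.6],
    [[0,0,0],0,0.6]
  ]
}}

```text
clock: 4.45
eef_pos: [634.4, 172.8, 381.7]
tcp_rot: [3.14, -0.0, 1.543]
contact_force: [0.1, -0.6, -0.5]
opening: 0.597
```

```bash
python3 -c "
from h import *
go(642.5,173,98,-.03)
b=grab_frame('side');cv2.imwrite('pics/s1.png',cv2.resize(b[140:290,150:300],(600,600),interpolation=cv2.INTER_CUBIC))"
```

```text
clock 4.45 grasp [634.6 172.9 226.7] rot [ 3.14  -0.     1.543] F [ 0.1 -0.6 -0.5] open 0.597
shift [  0.3   7.7 128.7] turn 0.002
```

View pics/s1.png

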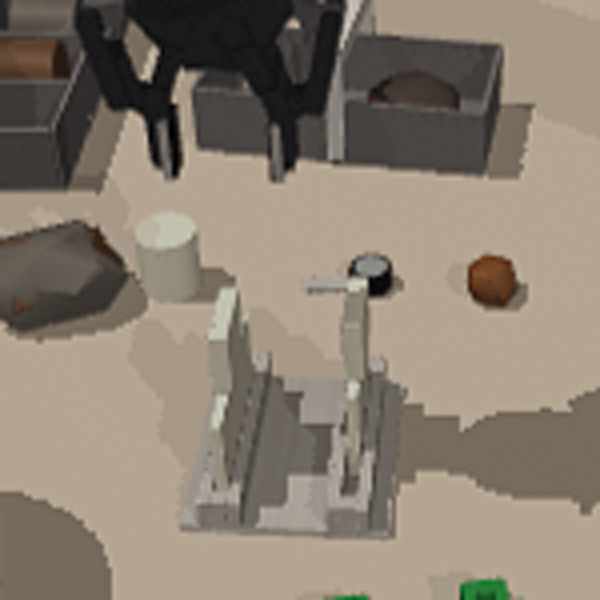

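Request:
{"method": "step_arm", "body": {
  "commands": [
    [[0,4,14],0,0.6],
    [[0,4,14],0,0.6],
    [[0,0,14],0,0.6],
    [[0,0,14],0,0.6],
    [[0,0,14],0,0.6],
    [[0,0,14],0,0.6],
    [[0,0,14],0,0.6],
    [[0,0,14],0,0.6],
    [[0,0,10],0,0.6],
    [[0,0,5],0,0.6],
    [[0,0,0],0,0.6]
  ]
}}

```text
clock: 5.88
eef_pos: [643.8, 171.3, 244.3]
tcp_rot: [-3.141, 0.0, 1.54]
contact_force: [0.5, 0.5, 0.4]
opening: 0.598
```

```bash
python3 -c "
from h import *
go(642.5,173,98,-.03)"
```

```text
clock 5.88 grasp [643.7 171.3  89.3] rot [-3.141  0.     1.54 ] F [0.5 0.5 0.4] open 0.598
shift [ 1.7 -1.3 -8.7] turn -0.0
```

Request:
{"method": "step_arm", "body": {
  "commands": [
    [[1.5,-1.3,-9],0,0.4],
    [[0,0,0],0,0.3],
    [[0,0,0],0,0.2],
    [[0,0,0],0,0.1],
    [[0,0,0],0,0.0],
    [[0,0,0],0,0.0],
    [[0,0,0],0,0.0]
  ],
  "force": 30
}}

```text
clock: 6.75
eef_pos: [643.1, 173.1, 255.9]
tcp_rot: [3.139, -0.001, 1.54]
contact_force: [-0.5, 0.2, 1.1]
opening: 0.141
```

```bash
python3 -c "
from h import *
go(642.5,173,98,-.03)
s=sense();print(s['wrist_torque'])
a=grab_frame('side');cv2.imwrite('pics/s2.png',a)"
```

```text
clock 6.75 grasp [643.5 173.2 100.9] rot [ 3.139e+00 -1.000e-03  1.540e+00] F [-0.5  0.2  1.1] open 0.141
shift [-0.2 -1.   2.9] turn -0.001
[-0.00222334  0.06347237 -0.0171667 ]
```

Request:
{"method": "step_arm", "body": {
  "commands": [
    [[0,0,0],0,0],
    [[0,0,-8],0,0],
    [[0,0,-10],0,0],
    [[0,0,-14],0,0],
    [[0,0,-14],0,0],
    [[0,0,-14],0,0],
    [[0,0,-14],0,0],
    [[0,0,-14],0,0],
    [[0,0,-14],0,0],
    [[0,0,-14],0,0],
    [[0,0,-14],0,0],
    [[0,0,0],0,0]
  ],
  "force": 60
}}

```text
clock: 8.3
eef_pos: [642.8, 173.0, 396.7]
tcp_rot: [3.137, -0.002, 1.54]
contact_force: [0.3, -0.9, -0.7]
opening: 0.13
```

```bash
python3 -c "
from h import *
p=np.array([591,-213]);c,s=np.cos(-.15),np.sin(-.15)
q=p+[55*c,55*s];print(q);go(q[0],q[1],235,-.15)
a=grab_frame('side');cv2.imwrite('pics/s3.png',cv2.resize(a[60:285,100:400],(800,600),interpolation=cv2.INTER_CUBIC))"
```

```text
[ 645.38240929 -221.21909729]
clock 8.3 grasp [643.5 173.2 241.7] rot [ 3.137e+00 -2.000e-03  1.540e+00] F [ 0.3 -0.9 -0.7] open 0.13
shift [-394.2   13.8    6.2] turn 0.119
```

View pics/s3.png

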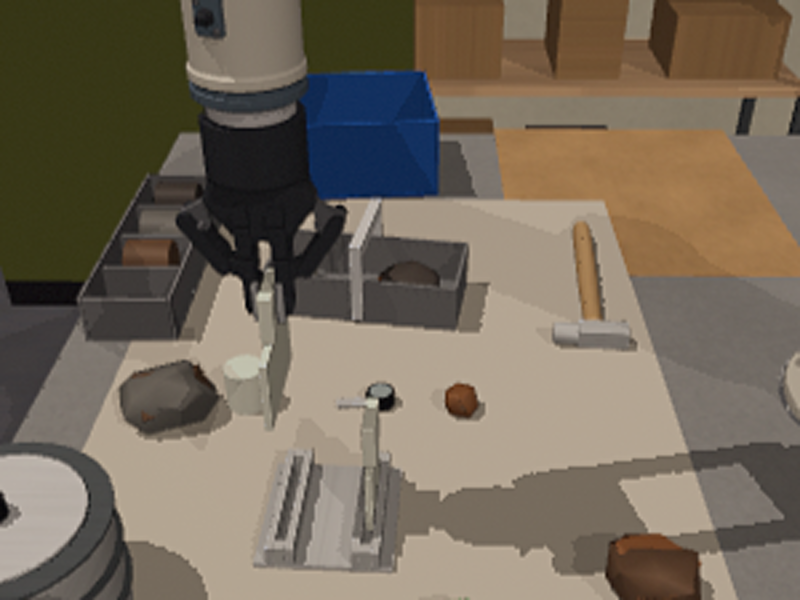

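The divider is out, upright, at (268,340). The spare is still in its slot. Now over to the carrier.

Request:
{"method": "step_arm", "body": {
  "commands": [
    [[-15,1,0],0.006,0],
    [[-25,1,0],0.006,0],
    [[-25,1,0],0.006,0],
    [[-25,1,0],0.006,0],
    [[-25,1,0],0.006,0],
    [[-25,1,0],0.006,0],
    [[-25,1,0],0.006,0],
    [[-25,1,0],0.006,0],
    [[-25,1,0],0.006,0],
    [[-25,1,0],0.006,0],
    [[-25,1,0],0.006,0],
    [[-25,1,0],0.006,0],
    [[-25,1,0],0.006,0],
    [[-25,1,0],0.006,0],
    [[-25,1,0],0.006,0],
    [[-20,0,0],0.006,0],
    [[-10,0,0],0,0],
    [[0,0,0],0,0]
  ]
}}

```text
clock: 10.6
eef_pos: [612.1, -261.2, 386.9]
tcp_rot: [-3.128, 0.005, 1.424]
contact_force: [0.7, 0.0, -0.2]
opening: 0.13
```

```bash
python3 -c "
from h import *
go(645.4,-221.2,220,-.15)"
```

```text
clock 10.6 grasp [ 609.9 -261.6  231.9] rot [-3.128  0.005  1.424] F [ 0.7  0.  -0.2] open 0.13
shift [45.2 29.3 11.3] turn 0.003
```

Request:
{"method": "step_arm", "body": {
  "commands": [
    [[15,10,0],0,0],
    [[15,10,0],0,0],
    [[15,9.5,0],0,0],
    [[0,0,0],0,0],
    [[0,0,0],0,0]
  ]
}}

```text
clock: 11.22
eef_pos: [651.5, -214.5, 386.1]
tcp_rot: [-3.128, 0.004, 1.428]
contact_force: [0.6, -0.7, -0.9]
opening: 0.134
```

```bash
python3 -c "
from h import *
go(645.4,-221.2,220,-.15)
a=grab_frame('top');b=grab_frame('side')
W=np.zeros((600,800,3),np.uint8)
W[:,:400]=cv2.resize(a[100:250,310:410],(400,600),interpolation=cv2.INTER_CUBIC)
W[:500,400:]=cv2.resize(b[100:200,190:290][:,10:90],(400,500),interpolation=cv2.INTER_CUBIC)
cv2.imwrite('pics/m2.png',W)"
```

```text
clock 11.22 grasp [ 649.3 -214.7  231.1] rot [-3.128  0.004  1.428] F [ 0.6 -0.7 -0.9] open 0.134
shift [-6.9 -2.8 11.2] turn 0.007
```

View pics/m2.png

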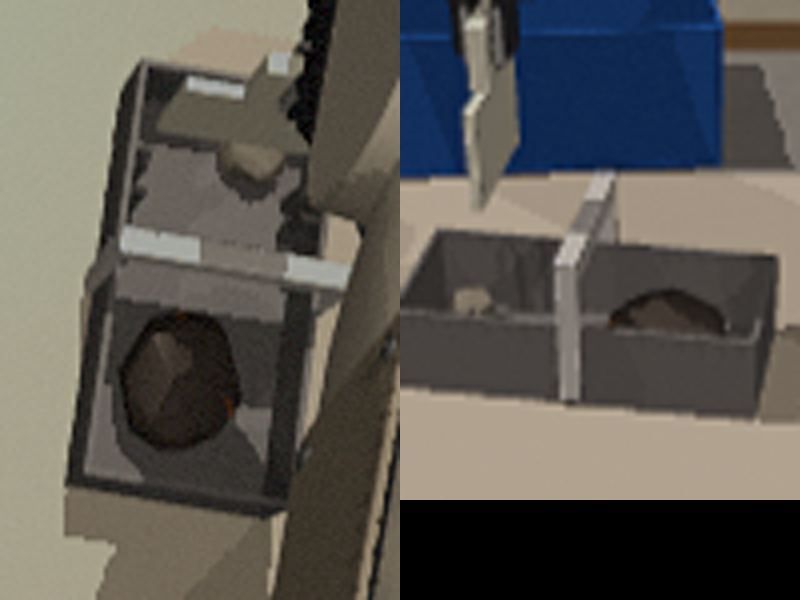

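Run:
```python
from fit import *
a=cv2.imread("pics/m2.png")
t=lambda x,y:(310+(x+.5)/4-.5,100+(y+.5)/4-.5)
s=lambda x,y:(200+(x-400+.5)/5-.5,100+(y+.5)/5-.5)
C=[("top",t(143,60),(120,58,60)),("top",t(66,486),(-120,58,60)),("top",t(275,515),(-120,-58,60)),("top",t(122,226),(7,64,109)),("top",t(120,250),(-7,64,109))]
p=fit(C,[590,-213,-.15]);
p2=fit(C+[("side",s(757,416),(-120,58,0)),("side",s(757,343),(-120,58,60))],p)
z=191+11
D=[("top",t(190,75),(3.5,51,z)),("top",t(187,91),(-3.5,51,z)),("top",t(243,97),(-3.5,23,z)),("top",t(157,132),(-3.5,51,z-66))]
fit(D,[649,-215,-.15])
E_=[("side",s(467,102),(3.5,51,z)),("side",s(481,100),(-3.5,51,z)),("side",s(480,208),(-3.5,51,z-66)),("side",s(472,200),(3.5,51,z-66))]
d=fit(D+E_,[649,-215,-.15])
print([px("side",(d[0],d[1],z))])
# overlay
inv=lambda u:(int((u[0]-310+.5)*4),int((u[1]-100+.5)*4))
P=p
def W(q):return (P[0]+np.cos(P[2])*q[0]-np.sin(P[2])*q[1],P[1]+np.sin(P[2])*q[0]+np.cos(P[2])*q[1],q[2])
b=a[:,:400].copy()
L=[(120,58,60),(120,-58,60),(-120,-58,60),(-120,58,60)]
for i in range(4): cv2.line(b,inv(px("top",W(L[i]))),inv(px("top",W(L[(i+1)%4]))),(0,0,255),1)
for x in(-7,7): cv2.line(b,inv(px("top",W((x,64,109)))),inv(px("top",W((x,-64,109)))),(255,0,255),1)
for x,zz,c in((42,60,(0,255,0)),(68,60,(0,255,0)),(50,40,(0,255,255)),(60,40,(0,255,255))):
  for sg in(-1,1): cv2.line(b,inv(px("top",W((x,54*sg,zz)))),inv(px("top",W((x,44*sg,zz)))),c,1)
cv2.imwrite("pics/ov.png",cv2.hconcat([cv2.resize(a[20:320,90:390],(390,600)) [:, :] if 0 else cv2.resize(a[30:330,90:340],(400,480)),cv2.resize(b[30:330,90:340],(400,480))]))
```

```text
[ 5.87680e+02 -2.10485e+02 -1.99000e-01] [ 0.7  0.   0.6 -3.4  0.7  0.8 -1.1  0.  -1.8  0.3]
[ 5.87576e+02 -2.10941e+02 -1.93000e-01] [ 0.6  0.2  1.1 -3.1  1.3  0.7 -0.9  0.2 -1.6  0.5 -0.7  1.7 -0.2  0.4]
[ 6.49717e+02 -2.16043e+02 -1.09000e-01] [-0.4  0.4  0.1 -0.2  0.3  0.1 -0.  -0.4]
[ 6.49808e+02 -2.16533e+02 -9.50000e-02] [-0.2  0.7  0.3  0.1  0.6  0.2  0.2 -0.1 -0.7  1.3 -1.2  1.8  0.4  0.1
 -0.3  1.6]
[array([216.74972677, 114.46894173])]
```

View pics/ov.png

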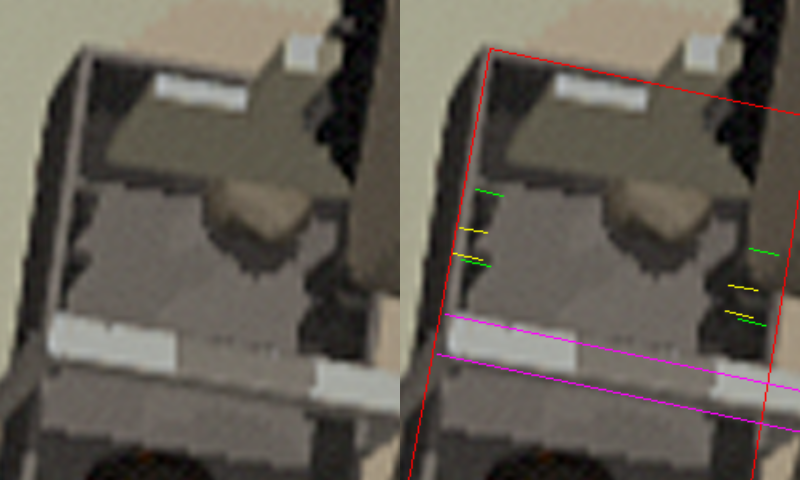

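Run:
```python
from fit import *
m=lambda x,y:(315+(x+.5)/4.4-.5,105+(y+.5)/4.4-.5)
t=lambda x,y:(310+(x+.5)/4-.5,100+(y+.5)/4-.5)
H=[("top",m(113,228),(7,64,109)),("top",m(373,270),(7,-64,109)),("top",m(112,252),(-7,64,109)),("top",m(369,295),(-7,-64,109))]
C=[("top",m(135,44),(120,58,60)),("top",m(355,79),(120,-58,60)),("top",m(52,510),(-120,58,0)),("top",m(299,541),(-120,-58,60))]
fit(C,[590,-213,-.15]);p=fit(C+H,[590,-213,-.15])
C2=[("top",t(143,60),(120,58,60)),("top",t(66,486),(-120,58,0)),("top",t(122,226),(7,64,109)),("top",t(120,250),(-7,64,109))]
fit(C2,p);p=fit(C+H+C2,p)
c,s=np.cos(p[2]),np.sin(p[2]);print("slot",p[0]+55*c,p[1]+55*s)
print("side guide px",px("side",(p[0]+55*c,p[1]+55*s,60)))
```

```text
[ 5.90483e+02 -2.13782e+02 -1.56000e-01] [-0.2 -0.5  0.4  0.2 -0.9  0.7  0.5 -0.4]
[ 5.90974e+02 -2.13710e+02 -1.55000e-01] [-0.3 -0.7  0.3 -0.1 -0.9  0.6  0.6 -0.6 -0.1 -0.5  0.4  0.1 -0.8  0.4
  0.6  0.8]
[ 5.90639e+02 -2.14452e+02 -1.54000e-01] [-0.1 -0.5 -0.2  0.2  0.4 -0.  -0.   0.3]
[ 5.9085e+02 -2.1401e+02 -1.5400e-01] [-0.3 -0.6  0.4 -0.  -0.7  0.7  0.8 -0.6 -0.  -0.4  0.6  0.1 -0.7  0.5
  0.8  0.8 -0.3 -0.6 -0.4  0.1  0.2 -0.1 -0.2  0.2]
slot 645.2011312450776 -222.4313763109048
side guide px [220.91168668 153.778852  ]
```

```bash
python3 -c "
from h import *
go(644.8,-221.4,165,-.154)"
```

```text
clock 11.32 grasp [ 649.1 -215.2  231.2] rot [-3.128  0.004  1.427] F [ 0.3 -0.  -0. ] open 0.128
shift [-6.5 -2.5 66.3] turn 0.011
```

Request:
{"method": "step_arm", "body": {
  "commands": [
    [[-3,-1.3,0],0.006,0],
    [[-3.5,-1.3,0],0.006,0],
    [[0,0,10],0,0],
    [[0,0,12],0,0],
    [[0,0,12],0,0],
    [[0,0,12],0,0],
    [[0,0,8],0,0],
    [[0,0,4],0,0],
    [[0,0,0],0,0]
  ]
}}

```text
clock: 12.45
eef_pos: [645.4, -222.7, 322.8]
tcp_rot: [-3.126, 0.004, 1.413]
contact_force: [0.3, -0.6, -0.7]
opening: 0.133
```

```bash
python3 -c "
from h import *
go(644.8,-221.4,160,-.154)"
```

```text
clock 12.45 grasp [ 642.9 -222.9  167.8] rot [-3.126  0.004  1.413] F [ 0.3 -0.6 -0.7] open 0.133
shift [1.8 1.8 7.8] turn -0.004
```

Request:
{"method": "step_arm", "body": {
  "commands": [
    [[1.8,2.5,0],-0.003,0],
    [[0,0,5],0,0],
    [[0,0,5],0,0],
    [[0,0,5],0,0],
    [[0,0,5],0,0],
    [[0,0,0],0,0]
  ]
}}

```text
clock: 13.2
eef_pos: [648.3, -221.3, 302.3]
tcp_rot: [-3.127, 0.004, 1.416]
contact_force: [0.1, 0.2, -0.8]
opening: 0.128
```

```bash
python3 -c "
from h import *
go(645.2,-221.4,130,-.154)
b=grab_frame('side');a=grab_frame('top')
W=np.zeros((500,800,3),np.uint8)
W[:,:400]=cv2.resize(a[110:185,340:400],(400,500),interpolation=cv2.INTER_CUBIC)
W[:,400:]=cv2.resize(b[90:190,185:265],(400,500),interpolation=cv2.INTER_CUBIC)
cv2.imwrite('pics/m3.png',W)"
```

```text
clock 13.2 grasp [ 646.1 -221.6  147.3] rot [-3.127  0.004  1.416] F [ 0.1  0.2 -0.8] open 0.128
shift [ 0.1 -0.6 17.3] turn -0.001
```

View pics/m3.png

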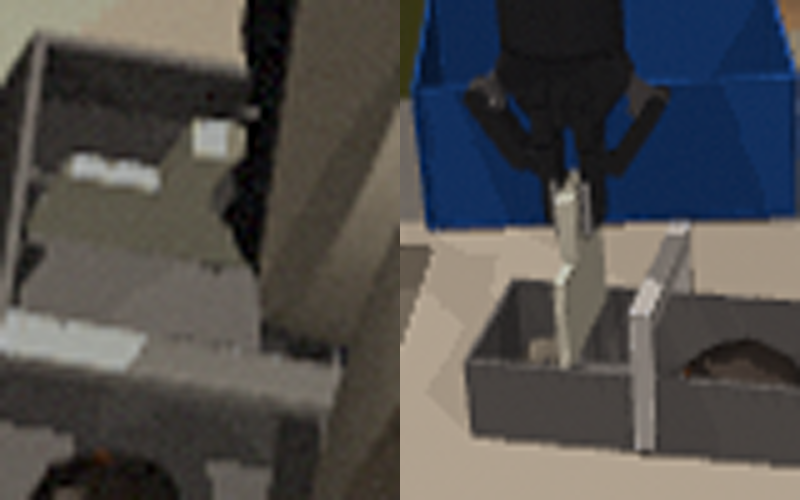

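The divider's lower edge is inside the walls (top, left end at (28,235)) and between the guides, with no contact force. I descend in stages.

Request:
{"method": "step_arm", "body": {
  "commands": [
    [[0,-0.6,4],0,0],
    [[0,0,4],0,0],
    [[0,0,4],0,0],
    [[0,0,4],0,0],
    [[0,0,0],0,0]
  ]
}}

```text
clock: 13.92
eef_pos: [647.8, -221.4, 286.0]
tcp_rot: [-3.129, 0.004, 1.416]
contact_force: [0.2, 0.3, -1.1]
opening: 0.128
```

```bash
python3 -c "
from h import *
go(645.2,-221.4,99,-.154)
print(sense()['wrist_torque'])"
```

```text
clock 13.93 grasp [ 645.7 -221.7  131. ] rot [-3.129  0.004  1.416] F [ 0.2  0.3 -1.1] open 0.128
shift [ 0.3 -0.1 32. ] turn -0.001
[-0.02254314 -0.00879815 -0.00028216]
```

Request:
{"method": "step_arm", "body": {
  "commands": [
    [[0,0,4],0,0],
    [[0,0,4],0,0],
    [[0,0,4],0,0],
    [[0,0,4],0,0],
    [[0,0,4],0,0],
    [[0,0,0],0,0]
  ]
}}

```text
clock: 14.68
eef_pos: [647.6, -221.4, 264.6]
tcp_rot: [-3.129, 0.004, 1.416]
contact_force: [0.2, -0.4, -1.1]
opening: 0.129
```

```bash
python3 -c "
from h import *
go(645.2,-221.4,99,-.154)
print(sense()['wrist_torque'])"
```

```text
clock 14.68 grasp [ 645.6 -221.8  109.6] rot [-3.129  0.004  1.416] F [ 0.2 -0.4 -1.1] open 0.129
shift [ 0.3 -0.3 10.6] turn -0.001
[-0.03657415 -0.05700803  0.06934196]
```

Request:
{"method": "step_arm", "body": {
  "commands": [
    [[0,0,3],0,0],
    [[0,0,3],0,0],
    [[0,0,2],0,0],
    [[0,0,1.5],0,0],
    [[0,0,1],0,0],
    [[0,0,0],0,0]
  ]
}}

```text
clock: 15.42
eef_pos: [647.6, -221.6, 254.2]
tcp_rot: [-3.13, 0.004, 1.416]
contact_force: [-0.9, 0.7, -0.8]
opening: 0.132
```

```bash
python3 -c "
from h import *
go(645.2,-221.4,99,-.154)
print(sense()['wrist_torque'])"
```

```text
clock 15.43 grasp [ 645.7 -222.    99.2] rot [-3.13   0.004  1.416] F [-0.9  0.7 -0.8] open 0.132
shift [ 0.5 -0.6  0.2] turn -0.001
[ 0.16154691  0.03413062 -0.03043843]
```

Request:
{"method": "step_arm", "body": {
  "commands": [
    [[0,0,1],0,0],
    [[0,0,1],0,0],
    [[0,0,0],0,0]
  ]
}}

```text
clock: 15.8
eef_pos: [647.7, -221.8, 254.3]
tcp_rot: [-3.13, 0.005, 1.416]
contact_force: [-0.3, 0.3, 0.1]
opening: 0.133
```

Request:
{"method": "step_arm", "body": {
  "commands": [
    [[0,0,0],0,0.2],
    [[0,0,0],0,0.35],
    [[0,0,0],0,0.35],
    [[0,0,0],0,0.35],
    [[0,0,0],0,0.35],
    [[0,0,0],0,0.35],
    [[0,0,-12],0,0.35],
    [[0,0,-14],0,0.35],
    [[0,0,-14],0,0.35],
    [[0,0,-14],0,0.35],
    [[0,0,-14],0,0.35],
    [[0,0,-14],0,0.35],
    [[0,0,-14],0,0.35],
    [[0,0,-14],0,0.35],
    [[0,0,0],0,0.35]
  ]
}}

```text
clock: 17.68
eef_pos: [649.5, -221.6, 373.7]
tcp_rot: [-3.134, 0.005, 1.416]
contact_force: [0.2, 1.1, -1.0]
opening: 0.35
```

```bash
python3 -c "
from h import *
go(590.9,-214,215,-.154)
b=grab_frame('side');a=grab_frame('top')
W=np.zeros((500,800,3),np.uint8)
W[:,:400]=cv2.resize(a[110:210,325:405],(400,500),interpolation=cv2.INTER_CUBIC)
W[:,400:]=cv2.resize(b[100:200,190:270],(400,500),interpolation=cv2.INTER_CUBIC)
cv2.imwrite('pics/m4.png',W)"
```

```text
clock 17.68 grasp [ 648.1 -222.2  218.7] rot [-3.134  0.005  1.416] F [ 0.2  1.1 -1. ] open 0.35
shift [ -0.7 -57.8   4.2] turn -0.001
```

View pics/m4.png

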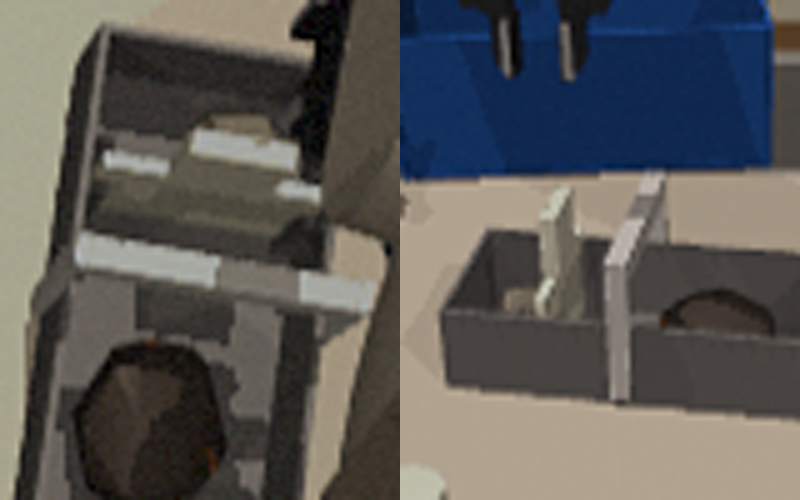

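Run:
```python
from fit import *
t=lambda x,y:(325+(x+.5)/5-.5,110+(y+.5)/5-.5)
s=lambda x,y:(190+(x-400+.5)/5-.5,100+(y+.5)/5-.5)
H=[("top",t(78,233),(7,64,109)),("top",t(377,282),(7,-64,109)),("top",t(77,260),(-7,64,109)),("top",t(374,310),(-7,-64,109)),("top",t(103,23),(120,58,60))]
p=fit(H,[590,-213,-.15])
S=[("side",s(540,218)),("side",s(559,224))]
for z in(0,8):
  D=[("top",t(195,128),(6,23,114+z)),("top",t(299,148),(6,-23,114+z)),("top",t(190,152),(-6,23,114+z)),("top",t(296,170),(-6,-23,114+z)),("top",t(103,151),(3.5,51,70+z)),("top",t(103,168),(-3.5,51,70+z)),
   ("side",s(540,218),(6,23,114+z)),("side",s(559,224),(-6,23,114+z)),("side",s(534,288),(3.5,51,70+z))]
  d=fit(D,[645,-222,-.15])
  c,sn=np.cos(p[2]),np.sin(p[2]);e=d[:2]-p[:2];print("in slot",c*e[0]+sn*e[1]-55,-sn*e[0]+c*e[1],d[2]-p[2])
```

```text
[ 5.91446e+02 -2.14474e+02 -1.51000e-01] [ 0.3 -0.4  0.2 -0.3 -0.4  0.6  0.1  0.5 -0.1 -0.4]
[ 6.43300e+02 -2.22414e+02 -1.52000e-01] [-0.4  0.   0.1 -0.4 -0.1  0.6  0.1  0.6  0.3  0.2 -0.1 -0.2 -0.6 -0.8
 -0.7 -1.8  0.1  1.5]
in slot -2.5416674357335864 -0.07204844939712185 -0.0009585293957883045
[ 6.41163e+02 -2.20058e+02 -1.55000e-01] [-0.5 -0.1  0.2 -0.5 -0.3  0.5  0.1  0.5  0.1  0.  -0.3 -0.4 -0.1 -2.8
 -0.3 -3.7  0.5 -0.3]
in slot -5.007484771495982 1.9368210716875804 -0.004549853357368627
```

The divider stands home: about −2.5 mm along (within measuring error), 0 mm across, aligned in yaw. The carrier has not moved. Now the handle.

Request:
{"method": "step_arm", "body": {
  "commands": [
    [[0,-15,0],0,0.4],
    [[0,-15,0],0,0.4],
    [[0,-14,0],0,0.4],
    [[0,-12,0],0,0.4],
    [[0,0,0],0,0.4],
    [[0,0,15],0,0.4],
    [[0,0,15],0,0.4],
    [[0,0,10],0,0.4],
    [[0,0,0],0,0.4],
    [[0,0,0],0,0.4]
  ]
}}

```text
clock: 19.02
eef_pos: [588.3, -212.0, 326.6]
tcp_rot: [-3.126, 0.004, 1.416]
contact_force: [0.6, 0.3, 0.0]
opening: 0.398
```

```bash
python3 -c "
from h import *
go(591.2,-214.2,101,-.152)"
```

```text
clock 19.02 grasp [ 585.8 -212.2  171.7] rot [-3.126  0.004  1.416] F [0.6 0.3 0. ] open 0.398
shift [-0.9  6.7 70.6] turn -0.003
```

Request:
{"method": "step_arm", "body": {
  "commands": [
    [[-0.9,6.7,0],-0.002,0.4],
    [[0,0,12],0,0.4],
    [[0,0,12],0,0.4],
    [[0,0,12],0,0.4],
    [[0,0,12],0,0.4],
    [[0,0,10],0,0.4],
    [[0,0,6],0,0.4],
    [[0,0,0],0,0.4]
  ]
}}

```text
clock: 20.02
eef_pos: [594.2, -214.1, 257.8]
tcp_rot: [-3.126, 0.004, 1.418]
contact_force: [0.3, 0.1, 0.5]
opening: 0.404
```

```bash
python3 -c "
from h import *
go(591.2,-214.2,101,-.152)"
```

```text
clock 20.02 grasp [ 591.7 -214.4  102.8] rot [-3.126  0.004  1.418] F [0.3 0.1 0.5] open 0.404
shift [ 0.1 -0.5  1.8] turn -0.001
```

Request:
{"method": "step_arm", "body": {
  "commands": [
    [[0,-0.5,2],0,0.3],
    [[0,0,0],0,0.2],
    [[0,0,0],0,0.1],
    [[0,0,0],0,0],
    [[0,0,0],0,0],
    [[0,0,0],0,0]
  ],
  "force": 40
}}

```text
clock: 20.78
eef_pos: [593.8, -214.2, 256.6]
tcp_rot: [-3.128, 0.004, 1.418]
contact_force: [-0.4, -0.1, -1.2]
opening: 0.153
```

Request:
{"method": "step_arm", "body": {
  "commands": [
    [[0,0,0],0,0],
    [[0,0,0],0,0],
    [[0,0,-3],0,0],
    [[0,0,-4],0,0],
    [[0,0,-5],0,0],
    [[0,0,-5],0,0],
    [[0,0,0],0,0]
  ],
  "force": 100
}}

```text
clock: 21.65
eef_pos: [593.3, -213.8, 273.5]
tcp_rot: [-3.125, 0.004, 1.418]
contact_force: [0.0, -0.7, -6.5]
opening: 0.143
```

```bash
python3 -c "
from h import *
go(591.2,-214.2,250,-.152)
print(sense()['wrist_torque'])"
```

```text
clock 21.65 grasp [ 590.7 -214.   118.5] rot [-3.125  0.004  1.418] F [ 0.  -0.7 -6.5] open 0.143
shift [  -0.6   -1.7 -131.5] turn -0.001
[-0.0459142  -0.05607665 -0.01313288]
```

It carries about 7 N, which matches the loaded carrier. I keep lifting, straight up.

Request:
{"method": "step_arm", "body": {
  "commands": [
    [[0,0,-6],0,0],
    [[0,0,-8],0,0],
    [[0,0,-9],0,0],
    [[0,0,-9],0,0],
    [[0,0,-9],0,0],
    [[0,0,-9],0,0],
    [[0,0,-9],0,0],
    [[0,0,-9],0,0],
    [[0,0,-9],0,0],
    [[0,0,-9],0,0],
    [[0,0,-9],0,0],
    [[0,0,-9],0,0],
    [[0,0,-9],0,0],
    [[0,0,-6],0,0],
    [[0,0,-3],0,0],
    [[0,0,0],0,0],
    [[0,0,0],0,0],
    [[0,0,0],0,0]
  ]
}}

```text
clock: 23.9
eef_pos: [595.2, -213.6, 403.9]
tcp_rot: [-3.124, 0.003, 1.418]
contact_force: [-0.2, -0.2, -6.2]
opening: 0.146
```

```bash
python3 -c "
from h import *
go(591.2,-214.2,250,-.152)
print(sense()['wrist_torque'],abs(sense()['qvel']).max())
b=grab_frame('side');a=grab_frame('top')
W=np.zeros((500,800,3),np.uint8)
W[:,:400]=cv2.resize(a[80:205,320:420],(400,500),interpolation=cv2.INTER_CUBIC)
W[:,400:]=cv2.resize(b[50:200,170:290],(400,500),interpolation=cv2.INTER_CUBIC)
cv2.imwrite('pics/m5.png',W)"
```

```text
clock 23.9 grasp [ 592.4 -213.7  248.9] rot [-3.124e+00  3.000e-03  1.418e+00] F [-0.2 -0.2 -6.2] open 0.146
shift [-0.7 -1.2 -1.1] turn -0.001
[-0.02905544 -0.05500976  0.00148353] 0.0031273845145597316
```

View pics/m5.png

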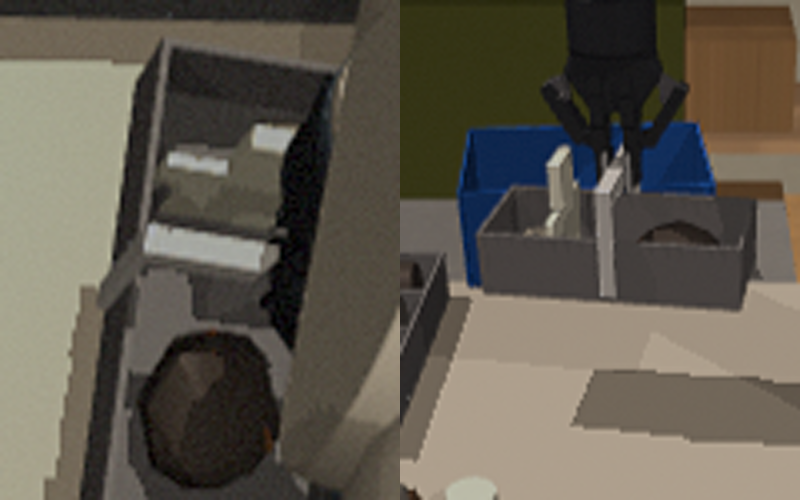

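```bash
python3 -c "
from rig import sign_off
print(sign_off())"
```

```text
the job is handed in; nothing more can be done
None
```

I took the wide divider (the panel in the far rack slot) out and slid it home in the carrier's slot. After letting go of it, I lifted the carrier by its handle bar and handed the job in while holding it still.

**Divider in the slot, measured after release:** about 2.5 mm off along the slot's x, 0 mm across and 0.001 rad in yaw. The 2.5 mm is more than the slot's 1.5 mm of play, so part of it is measuring error. It is inside the 5 mm limit, and the full-depth height matched the pictures better than 8 mm higher.

**Final hold:**
- The underside is about 145–150 mm up, worked out from the gripper height.
- The wrist carries about 6–7 N, which fits the loaded carrier. The grip was set to 100 N.
- The tool leans by 0.018 rad, and I take the carrier's tilt to be about the same.
- All joints were practically still, with the clock at 23.9 s.
- The last picture shows the divider upright, the chip on the short side and the big rock on the long side.

The spare was still in its rack slot in the picture after the divider came out. I did not check the other objects on the table again, but nothing in the force readings suggested contact with them.

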